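# Feed a brass blank into the marking jig and latch it

## Robot

A 6-joint arm with a two-finger parallel gripper is mounted at the origin on a cart in front of the work surface, level with it; the furniture and walls round the work are solid. World frame = base frame: x ahead of the robot, y to its left, z up, the work surface at z = 0. Lengths are in mm, angles in rad, forces in N, time in s.
With the tool pointing down it reaches from about 350 to 1000 mm from the base axis. Payload 7.1 kg.
Tool frame: the origin (TCP) lies on the centre line of the jaws, within the pads' length; the fingertips stand 8 mm ahead of it and the grasp point (between the pads) lies 11 mm behind it; z points along the fingers, y is the direction in which the jaws open and shut (so a half turn about z gives the same grasp; the last joint's range is limited). The gripper opens to 85 mm and grips with 20 to 120 N. Pads are 22 mm wide; open, the fingers measure 114 mm over their backs; the gripper's body (76 mm by 85 mm) begins 54 mm behind the grasp point. The pads swing forward as they close: fully open they stand 13 mm farther back than shut.
Start: joints at [1.296, 0.423, 1.63, -0, 1.089, -0.019], TCP at [158.106, 604.655, 199.819] pointing down, gripper open.
Joint ranges: [-3, 3], [-0.9, 2.11], [0.09, 2.58], [-1.31, 4.45], [0.11, 2.69], [-2.54, 2.54]. Speed limits (rad/s): [2.39, 2.39, 3.01, 3.14, 3.14, 3.14].

## Interface

Orientations are given as a 3x3 rotation matrix whose columns are the frame's x, y, z axes.
In Python, from bench import status, imaging, bot gives the robot as it stands.
- The arm moves only by the shell command python3 -m creep 'ROWS' [FORCE]. ROWS is a JSON object of lists of equal length, an entry for each row: "travel": the shift along the tool's x, y, z in units of 25 mm (1.0 is 25 mm), a list of three; "turn": the turn about the tool's z in degrees; "fingers": the closure, from 0 (fully open) to 1 (shut). In form: {"travel": [[dx, dy, dz], ...], "turn": [turn, ...], "fingers": [fingers, ...]}. A call has 1 to 5 rows; each row is the pose to reach, as a shift and turn from the pose measured when the call began, along the tool's axes at that moment; what a row does not reach only later rows make up. A row lasts 1/12 s, in which the tool goes at most 41.7 mm and 7.16 degrees, less where a joint would pass 70% of its speed; a pose out of reach is approached as far as the arm can. A call with a gripper value outside its range is refused whole. The fingers move at their own pace and stop on an object; FORCE is the grip in N (left out, the last holds). Time passes only in rows, so rows that repeat a pose let the fingers close. It gives the time, the measured TCP pose, the force and the opening at its end, in the units of the state.
- status.sense(): the state, without advancing time (a new reading comes with each control period).
- imaging.snapshot(name): name is "scene" or "top" or "wrist"; returns a dict with "color" (400x640x3 uint8, red, green, blue), "range_z" (400x640 float32, mm along the optical axis (not along the pixel's ray), 0 where there is no reading), "camera_matrix" (3x3 intrinsics, pixels), "D" ([k1, k2, p1, p2, k3] as OpenCV has them; the pictures are not rectified), "R" (3x3) and "t" (3): a world point X has camera coordinates R X + t; the wrist camera has in their place "tool_from_camera" (4x4, takes a point from camera to tool coordinates, whose origin is the TCP and whose axes are the flange's). Camera axes: x right, y down, z forward; pixel columns grow to the right and rows downward; lengths in mm; the calibration is good to about 2 mm. A picture is of the moment at which its call begins: read the wrist's pose just before it.
- bot.hand_in(): hands the job in, once; it reports no verdict.
The state is a dict: "time": time; "joints": joint angles; "joint_vel": joint speeds; "tau": joint torques, N m; "tcp_pos": TCP position; "ee_rot": TCP orientation; "force": force on the tool from outside, world axes, zero at the start; "ft_torque": the same for the moment, N m; "finger_gap": finger opening in mm.
Only numpy, scipy, OpenCV 4.12 (cv2) and the standard library are available. Lean on these libraries where they do the work, as an engineer would, in place of code of your own. Each camera call takes 0.05 s, during which the arm holds its last target. There are 200 camera calls.

## Task

Draw the thin film-topped brass plate out of the jig's covered feed slot by pressing on its exposed top and sliding it along the bed, past the side plunger, until it is fully home against the end stop. Then push the red-knobbed latch all the way in so that its tongue sits in the plate's notch. Press gently, never harder than 30 N on the plate, and leave the loose things on the bench where they are.

Things in the scene. Friction and masses are not known exactly. Their poses are not given: they have to be found in the camera images.
- jig: Green marking jig, fixed to the bench; base 218 x 126 x 16 mm plus a latch shelf on one long side. Origin on the bench (z = 0) under the bed. Axes: x = feed direction, towards the end stop; y = sideways towards the latch; z up. Its flat bed is at z = 16 mm. Metal slides on metal easily (friction about 0.2). In its frame the side rails' faces are at y = -41 (datum rail) and y = 43 mm.
- nest (a point): Where the plate's origin lies when the plate is fully home (against the end stop and the datum rail): on the bed (z = 16 mm), at x = 10, y = -1 mm in the jig's frame. Axes as the jig's: x feed direction, y towards the latch.
- cover_edge (a point): Middle of the front edge of the grey cover over the feed slot, on its top, 24 mm above the bench (jig x = -35 mm). The cover runs 89 mm back from here, is 108 mm wide and 3 mm thick, underside 5 mm above the bed, closed at the rear.
- end_stop (a point): Middle of the end stop's face at bed height (jig x = 70 mm). The stop stands 8 mm above the bed. From the cover to the stop the bed is open above, except for dark lips over the plate's margins: inner edges at jig y = -35 and 37 mm, underside 5 mm and top 8 mm above the bed.
- plunger_nose (a point): Tip of the round brass spring plunger (radius 12 mm), as it stands before the plate comes, at jig x = 45, y = 36 mm. The plate pushes it sideways to get by, which needs about 4 to 6 N along the feed; it then keeps the plate against the datum rail. To drag the plate past it press with roughly 12 to 20 N, or the fingertips slip.
- plate: Loose brass plate, 120 (x) x 80 (y) x 3 mm, 0.25 kg, flat on the bed, its top under a grippy slate-grey film (friction about 0.9). Origin: centre of its underside; x towards its leading edge (60 mm ahead), y towards the notched edge; notch at x -23 to -7 mm, 10 mm deep. 45 to 65 mm show past the cover at first; it must slide 40 to 60 mm and its rear stays under the cover even when home.
- latch (a joint): Slide of the latch, m: 0 = fully open, 0.014 = fully in (end of travel). It moves along the jig's -y, stays where it is left and takes about 2 N to move. Its tongue is 12 mm wide, the notch 16; it goes in fully only with the plate home to about 2 mm, otherwise it meets the plate's edge at about 0.007.
- latch_knob (a point): Centre of the top of the latch's upright red knob (20 mm diameter, 22 mm tall, its top 50 mm above the bench). Travels with the latch towards the jig's -y. Axes as the jig's.
- glue: Small white glue bottle, 31 mm across, 60 mm tall, standing; origin at the centre of its underside. Leave alone.
- carton: Brown cardboard carton, 155 x 64 x 47 mm, lying flat; origin at the centre of its underside. Leave alone.
- roller: White nylon guide roller, 40 mm across, 16 mm high, lying flat; origin at the centre of its underside. Leave alone.
Not all that is in view belongs to the job. Leave any purple look-alike of the plate alone.

How it is judged:
By the outcome, as a careful person would: the job done as asked, in the order asked, and still so for the second after the job is handed in, with the robot touching nothing.
It also fails if it takes over 48 s, if anything falls off the work surface, if the arm or the gripper's body presses on something with over 40 N, if the wrist force passes 120 N, or if a joint passes its speed limit or range.

## Working session

There is one attempt and no reset: what is moved stays moved. The work goes in short steps, Python scripts to look and compute and a shell command to move; the robot and the scene stay as the last step left them, time stands still between calls to the robot, and variables do not carry over. Pictures are saved under pics/ and viewed, about 8 in all and at most 12, crops included, and the job is handed in when it is done.

```bash
ls; mkdir -p pics
cat > h.py <<'E'
import numpy as np, cv2
from bench import status, imaging, bot
def snap(n,f=None):
    s=status.sense(); d=imaging.snapshot(n)
    if n=="wrist":
        T=np.array(d["tool_from_camera"]); Rw=np.array(s["ee_rot"]); 
        Rc=Rw@T[:3,:3]; c=Rw@T[:3,3]+np.array(s["tcp_pos"])
    else:
        Rc=np.array(d["R"]).T; c=-Rc@np.array(d["t"])
    d["Rc"],d["c"]=Rc,c
    if f: cv2.imwrite("pics/"+f,d["color"][:,:,::-1]); np.savez("pics/"+f+".npz",**{k:np.array(v) for k,v in d.items()})
    return d
def load(f): return dict(np.load("pics/"+f+".npz"))
def ray(d,uv):
    p=cv2.undistortPoints(np.array(uv,float).reshape(-1,1,2),np.array(d["camera_matrix"],float),np.array(d["D"],float)).reshape(-1,2)
    return np.c_[p,np.ones(len(p))]@d["Rc"].T
def onplane(d,uv,z):
    r=ray(d,uv); return d["c"]+r*((z-d["c"][2])/r[:,2])[:,None]
def bydepth(d,uv):
    uv=np.array(uv).reshape(-1,2); r=ray(d,uv)
    return d["c"]+r*np.array([d["range_z"][int(round(v)),int(round(u))] for u,v in uv])[:,None]
def proj(d,X):
    R=d["Rc"].T; return cv2.projectPoints(np.array(X,float).reshape(-1,3),cv2.Rodrigues(R)[0],-R@d["c"],np.array(d["camera_matrix"],float),np.array(d["D"],float))[0].reshape(-1,2)
E
python3 - <<'E'
from h import *
s=status.sense(); print({k:np.round(v,3).tolist() for k,v in s.items()})
a=snap("top","top0.png"); b=snap("scene","scene0.png"); print(a["c"],b["c"])
E
```

```text
pics
{'time': 0.0, 'joints': [1.296, 0.424, 1.631, 0.0, 1.089, -0.019], 'joint_vel': [-0.001, 0.0, -0.001, 0.001, 0.002, -0.001], 'tau': [0.0, -55.738, -28.174, -0.0, 0.007, 0.0], 'tcp_pos': [157.94, 604.09, 199.037], 'ee_rot': [[-0.967, 0.253, -0.0], [0.253, 0.967, -0.002], [0.0, -0.002, -1.0]], 'force': [0.332, 0.342, -0.515], 'ft_torque': [-0.013, 0.019, -0.041], 'finger_gap': 85.496}
[ 492.74004784 -218.33285258 1106.93455161] [ 184.46373945 -480.79369259  712.14838348]
```

View pics/top0.png

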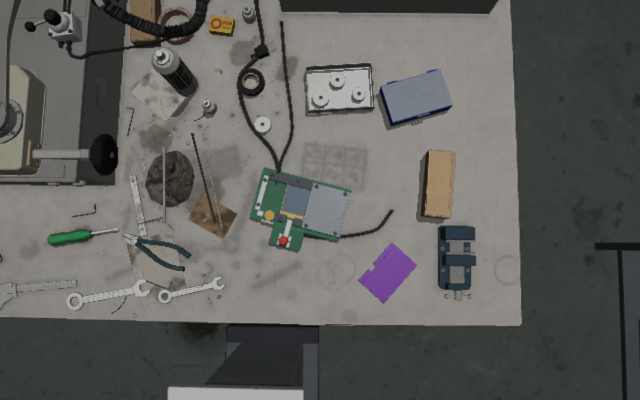

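View pics/scene0.png

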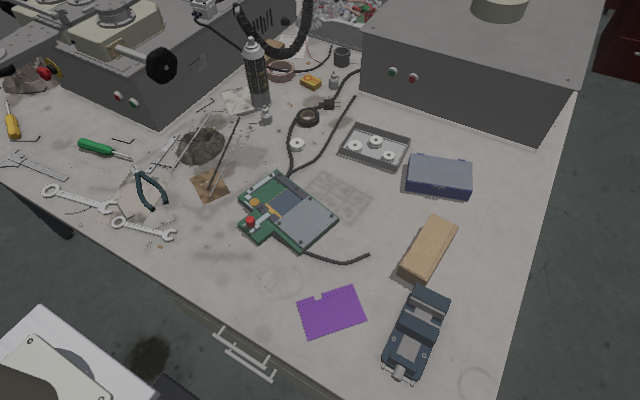

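Run:
```python
from h import *
a=load("top0.png"); print(np.round(a["Rc"],3).tolist(), a["camera_matrix"].tolist())
c=cv2.imread("pics/top0.png")[155:260,235:365]; c=cv2.resize(c,None,fx=5,fy=5,interpolation=cv2.INTER_CUBIC)
b=cv2.imread("pics/scene0.png")[160:260,225:350]; b=cv2.resize(b,(650,520),interpolation=cv2.INTER_CUBIC)
cv2.imwrite("pics/crop0.png",c)
# rough points: cover top corners, knob
for z,uv in [(24,[[315,183],[352,189],[340,239],[303,230]]),(50,[[283,241]]),(0,[[262,124]])]:
    print(np.round(onplane(a,uv,z),1).tolist(), np.round(bydepth(a,uv),1).tolist())
```

```text
[[0.011, -0.994, 0.105], [-1.0, -0.01, 0.014], [-0.013, -0.105, -0.994]] [[463.7742959271435, 0.0, 323.7501972309998], [0.0, 463.7742959271435, 193.04182435945435], [0.0, 0.0, 1.0]]
[[630.2, -182.1, 24.0], [616.9, -269.2, 24.0], [499.7, -242.0, 24.0], [519.6, -155.6, 24.0]] [[631.3, -181.8, 15.5], [619.4, -270.2, 2.3], [499.8, -242.4, 3.9], [519.8, -155.0, 14.5]]
[[493.5, -112.0, 50.0]] [[493.5, -112.2, 51.5]]
[[777.6, -49.5, 0.0]] [[777.6, -49.5, -0.1]]
```

View pics/crop0.png

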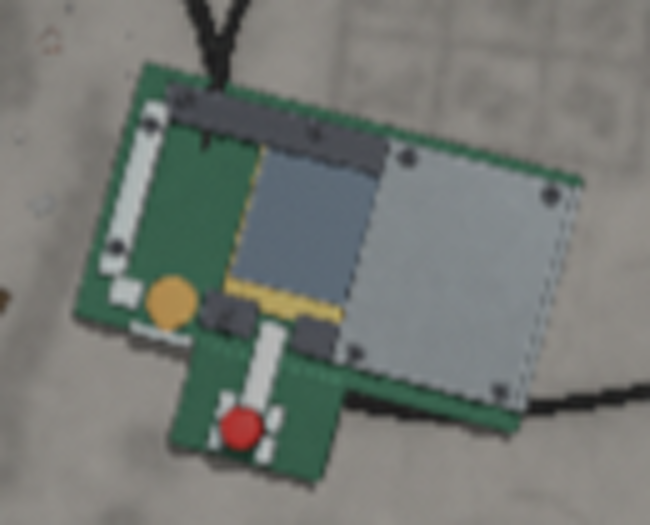

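Run:
```python
from h import *
a=load("top0.png")
f=lambda p:[[235+p[0]/5,155+p[1]/5]]
P=[onplane(a,f(p),24)[0] for p in [(388,145),(578,188),(522,408),(338,362)]]
print(np.round(P,1).tolist(),[round(np.linalg.norm(P[i]-P[(i+1)%4]),1) for i in range(4)])
fm=(P[0]+P[3])/2; rm=(P[1]+P[2])/2; ex=fm-rm; yv=P[3]-P[0]+P[2]-P[1]
print(fm,np.degrees(np.arctan2(ex[1],ex[0])),np.degrees(np.arctan2(yv[1],yv[0]))-90)
ex/=np.linalg.norm(ex); O=fm+35*ex; print("jig origin",O)
s=status.sense(); Rt=np.array(s["ee_rot"]); print("shift units",Rt.T@(np.array([O[0],O[1],200])-s["tcp_pos"])/25)
```

```text
[[627.8, -176.5, 24.0], [608.3, -266.0, 24.0], [505.2, -240.5, 24.0], [525.6, -154.6, 24.0]] [np.float64(91.6), np.float64(106.2), np.float64(88.4), np.float64(104.5)]
[ 576.70231738 -165.52658446   24.        ] 77.20242458988379 77.01363801281548
jig origin [ 584.4550705  -131.39602896   24.        ]
shift units [-2.39494552e+01 -2.41488555e+01 -4.06041646e-03]
```

```bash
R='{"travel": [[-24,-24,0],[-24,-24,0],[-24,-24,0],[-24,-24,0],[-24,-24,0]], "turn": [0,0,0,0,0], "fingers": [1,1,1,1,1]}'; python3 -m creep '{"travel": [[-24,-24,0],[-24,-24,0],[-24,-24,0],[-24,-24,0],[-24,-24,0]], "turn": [0,0,0,0,0], "fingers": [1,1,1,1,1]}' 40
```

```text
time: 0.52
tcp_pos: [263.5, 422.9, 199.5]
ee_rot: [[-0.968, 0.252, -0.001], [0.252, 0.968, -0.002], [0.0, -0.002, -1.0]]
force: [0.8, -0.3, 0.0]
finger_gap: 25.5
```

```bash
python3 -m creep '{"travel": [[-18,-18.2,0],[-18,-18.2,0],[-18,-18.2,0],[-18,-18.2,0],[-18,-18.2,0]], "turn": [0,0,0,0,0], "fingers": [1,1,1,1,1]}' && python3 -m creep '{"travel": [[-12,-12.2,0],[-12,-12.2,0],[-12,-12.2,0],[-12,-12.2,0],[-12,-12.2,0]], "turn": [0,0,0,0,0], "fingers": [1,1,1,1,1]}'
```

```text
time: 0.93
tcp_pos: [367.8, 242.5, 200.0]
ee_rot: [[-0.968, 0.252, -0.001], [0.252, 0.968, -0.002], [0.0, -0.002, -1.0]]
force: [-0.0, 0.5, 0.2]
finger_gap: -0.2
time: 1.35
tcp_pos: [471.6, 61.6, 200.3]
ee_rot: [[-0.968, 0.252, -0.001], [0.252, 0.968, -0.002], [0.0, -0.002, -1.0]]
force: [-0.2, 0.6, 0.0]
finger_gap: 0.0
```

```bash
python3 -m creep '{"travel": [[-6.3,-6.3,0],[-6.3,-6.3,0],[-6.3,-6.3,0],[-6.3,-6.3,0],[-6.3,-6.3,0]], "turn": [0,0,0,0,0], "fingers": [1,1,1,1,1]}' && python3 -m creep '{"travel": [[-0.7,-0.7,0],[-0.7,-0.7,0],[-0.7,-0.7,0],[-0.7,-0.7,0]], "turn": [0,0,0,0], "fingers": [1,1,1,1]}'
python3 - <<'E'
from h import *
d=snap("wrist","w0.png"); print(d["c"],np.round(d["Rc"],2).tolist())
E
```

```text
time: 1.77
tcp_pos: [576.4, -118.4, 200.2]
ee_rot: [[-0.968, 0.253, -0.001], [0.253, 0.968, -0.002], [0.001, -0.002, -1.0]]
force: [0.2, -0.3, 0.9]
finger_gap: -0.0
time: 2.1
tcp_pos: [587.9, -139.3, 199.5]
ee_rot: [[-0.968, 0.253, -0.003], [0.253, 0.968, -0.001], [0.003, -0.002, -1.0]]
force: [-0.5, -0.0, -0.4]
finger_gap: 0.0
[ 509.05366839 -118.08739607  372.81742642] [[0.25, 0.92, 0.3], [0.97, -0.24, -0.08], [-0.0, 0.31, -0.95]]
```

View pics/w0.png

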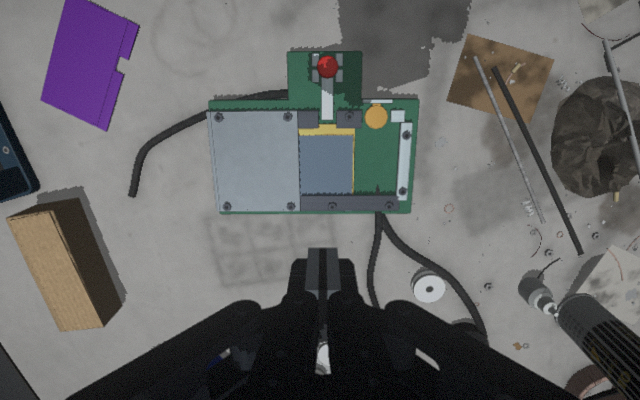

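Run:
```python
from h import *
d=load("w0.png"); img=d["color"]; hsv=cv2.cvtColor(img,cv2.COLOR_RGB2HSV)
print([ (uv,img[uv[1],uv[0]].tolist(),hsv[uv[1],uv[0]].tolist()) for uv in [(255,160),(325,165),(354,165),(400,150),(406,160),(380,160)]])
H,S,V=[hsv[...,i].astype(int) for i in range(3)]
box=np.zeros(H.shape,bool); box[98:216,205:425]=1
def cc(m,z,name):
    m=(m&box).astype(np.uint8); m=cv2.morphologyEx(m,cv2.MORPH_OPEN,np.ones((3,3)))
    m=cv2.morphologyEx(m,cv2.MORPH_CLOSE,np.ones((7,7)))
    c=max(cv2.findContours(m,cv2.RETR_EXTERNAL,cv2.CHAIN_APPROX_NONE)[0],key=cv2.contourArea)
    P=onplane(d,c.reshape(-1,2),z)[:,:2].astype(np.float32); r=cv2.minAreaRect(P)
    print(name,cv2.boundingRect(c),np.round(r[0],1),np.round(r[1],1),round(r[2],2)); return r
R=img[...,0].astype(int);B=img[...,2].astype(int);G=img[...,1].astype(int)
r=cc((S<50)&(V>120)&(np.arange(640)[None]<301),24,"cover")
cc((B-R>12)&(V<125)&(np.arange(640)[None]>298),19,"film")
cc((V>170)&(S<40)&(np.arange(640)[None]>390),24,"stop")
m=((R>140)&(G<70)&(B<70)&(np.arange(640)[None]>300)&(np.arange(400)[:,None]<100)).astype(np.uint8)
ys,xs=np.nonzero(m);print("knob px",xs.mean(),ys.mean(),len(xs),onplane(d,[[xs.mean(),ys.mean()]],48))
th=np.radians(77.1);
```

```text
[((255, 160), [136, 142, 150], [107, 24, 150]), ((325, 165), [100, 116, 132], [105, 62, 132]), ((354, 165), [71, 96, 72], [61, 66, 96]), ((400, 150), [166, 178, 184], [100, 25, 184]), ((406, 160), [165, 180, 184], [96, 26, 184]), ((380, 160), [59, 100, 83], [78, 105, 100])]
cover (205, 98, 95, 118) [ 567.5 -209.2] [103.5 126.2] 69.38
film (299, 121, 101, 93) [ 598.4 -115. ] [105.6 101. ] 75.45
stop (398, 139, 13, 49) [606.4 -56.5] [10.2 51.5] 75.32
knob px 323.8529411764706 60.794117647058826 68 [[ 488.88096584 -112.52740546   48.        ]]
```

```bash
python3 - <<'E'
from h import *
d=load("w0.png"); g=d["color"].astype(float)
def edge(row,a,b,ch,vert=False,sgn=1):
    p=(g[a:b,row-2:row+3,ch].mean(1) if vert else g[row-2:row+3,a:b,ch].mean(0)); q=np.gradient(cv2.GaussianBlur(p.reshape(-1,1),(1,5),0.8).ravel())*sgn
    i=int(q[1:-1].argmax())+1; o=(q[i-1]-q[i+1])/(2*(q[i-1]-2*q[i]+q[i+1])) ; return a+i+np.clip(o,-1,1)
def show(n,z,pts):
    P=onplane(d,pts,z)[:,:2]; v=P[-1]-P[0]; print(n,np.round(pts,1).tolist(),"mid",np.round(P.mean(0),1),"dir",round(np.degrees(np.arctan2(v[1],v[0])),2)); return P
show("cover front",24,[[edge(r,292,308,0,sgn=-1),r] for r in (135,150,165,180,190)])
show("cover rear",24,[[edge(r,200,222,1,sgn=s),r] for s in(1,) for r in (125,150,165,180,195)])
show("lead (blue->green, B)",19,[[edge(r,345,366,2,sgn=-1),r] for r in (140,150,160,170,180)])
show("stop face",24,[[edge(r,388,408,0,sgn=1),r] for r in (140,150,160,170,180)])
show("datum lip inner",24,[[c,edge(c,185,205,2,True,-1)] for c in (310,320,330,340,345)])
show("cover datum edge",24,[[c,edge(c,200,218,0,True,-1)] for c in (240,250,260,270,280)])
show("cover latch edge",24,[[c,edge(c,100,120,0,True,1)] for c in (235,250,260,270,280)])
E
python3 - <<'E'
import cv2
c=cv2.imread("pics/w0.png")[45:220,200:425]; cv2.imwrite("pics/wc.png",cv2.resize(c,None,fx=3.4,fy=3.4,interpolation=cv2.INTER_CUBIC))
E
```

```text
cover front [[296.7, 135.0], [297.4, 150.0], [297.9, 165.0], [298.2, 180.0], [298.5, 190.0]] mid [ 579.3 -164.3] dir -14.08
cover rear [[212.1, 125.0], [215.1, 150.0], [215.8, 165.0], [217.7, 180.0], [219.9, 195.0]] mid [ 556.6 -247.5] dir -13.74
lead (blue->green, B) [[352.4, 140.0], [352.5, 150.0], [352.8, 160.0], [352.6, 170.0], [351.5, 180.0]] mid [ 590.6 -107.6] dir -14.39
stop face [[399.7, 140.0], [399.0, 150.0], [398.3, 160.0], [397.8, 170.0], [397.1, 180.0]] mid [601.5 -61.1] dir -14.43
datum lip inner [[310.0, 192.9], [320.0, 192.7], [330.0, 192.7], [340.0, 192.8], [345.0, 192.9]] mid [ 617.9 -140.3] dir 75.49
cover datum edge [[240.0, 210.8], [250.0, 210.8], [260.0, 210.8], [270.0, 210.8], [280.0, 210.7]] mid [ 619.  -218.9] dir 75.66
cover latch edge [[235.0, 111.2], [250.0, 110.8], [260.0, 110.6], [270.0, 110.8], [280.0, 110.6]] mid [ 516.5 -187. ] dir 75.75
```

View pics/wc.png

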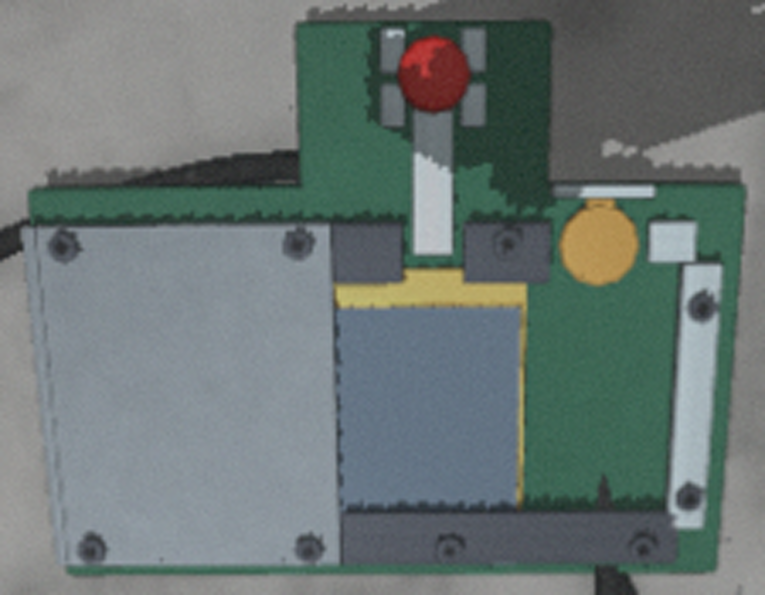

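```bash
python3 -m creep '{"travel": [[0.53,0.16,1.5],[0.53,0.16,3],[0.53,0.16,4.5],[0.53,0.16,6],[0.53,0.16,6]], "turn": [0,0,0,0,0], "fingers": [1,1,1,1,1]}'
python3 - <<'E'
from h import *
snap("wrist","w1.png"); s=status.sense(); print(s["tcp_pos"],s["force"],s["time"])
E
```

```text
time: 2.57
tcp_pos: [569.8, -129.0, 43.4]
ee_rot: [[-0.968, 0.25, -0.015], [0.25, 0.968, 0.002], [0.015, -0.002, -1.0]]
force: [-0.7, -0.3, 0.2]
finger_gap: -0.1
[ 572.01890164 -129.65318122   46.76506751] [ 0.43477709  0.68133801 -0.91040699] 2.6167
```

View pics/w1.png

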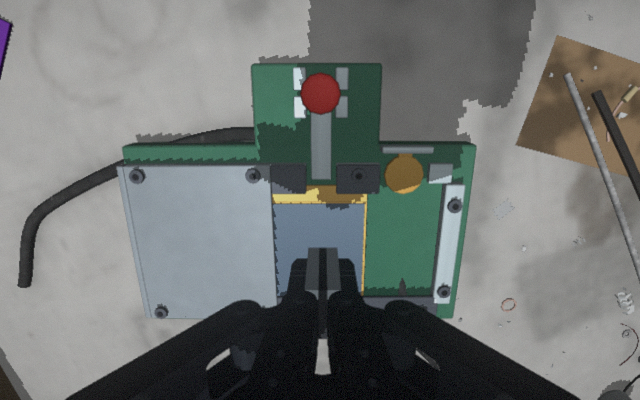

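```bash
python3 -m creep '{"travel": [[0,0,0.2],[0,0,0.4],[0,0,0.52],[0,0,0.52]], "turn": [0,0,0,0], "fingers": [1,1,1,1]}' && python3 -m creep '{"travel": [[0,0,0.1],[0,0,0.15],[0,0,0.15]], "turn": [0,0,0], "fingers": [1,1,1]}'
```

```text
time: 2.95
tcp_pos: [572.7, -129.7, 34.9]
ee_rot: [[-0.968, 0.25, -0.009], [0.25, 0.968, 0.0], [0.009, -0.002, -1.0]]
force: [0.2, 0.3, 0.3]
finger_gap: -0.1
time: 3.2
tcp_pos: [572.9, -129.8, 31.6]
ee_rot: [[-0.968, 0.25, -0.008], [0.25, 0.968, 0.0], [0.008, -0.002, -1.0]]
force: [0.2, 0.2, -0.6]
finger_gap: 0.1
```

```bash
python3 -m creep '{"travel": [[0,0,0.08],[0,0,0.12],[0,0,0.12]], "turn": [0,0,0], "fingers": [1,1,1]}' && python3 -m creep '{"travel": [[0,0,0.05],[0,0,0.06],[0,0,0.06]], "turn": [0,0,0], "fingers": [1,1,1]}'
```

```text
time: 3.45
tcp_pos: [572.7, -129.8, 28.4]
ee_rot: [[-0.968, 0.25, -0.009], [0.25, 0.968, 0.0], [0.008, -0.002, -1.0]]
force: [-0.7, -0.2, -0.5]
finger_gap: -0.0
time: 3.7
tcp_pos: [572.6, -129.8, 26.7]
ee_rot: [[-0.968, 0.25, -0.009], [0.25, 0.968, 0.0], [0.009, -0.002, -1.0]]
force: [0.2, -0.1, -0.6]
finger_gap: 0.3
```

```bash
python3 -m creep '{"travel": [[0,0,0.03],[0,0,0.03]], "turn": [0,0], "fingers": [1,1]}' && python3 -m creep '{"travel": [[0,0,0.03],[0,0,0.03]], "turn": [0,0], "fingers": [1,1]}'
```

```text
time: 3.87
tcp_pos: [572.5, -129.8, 25.8]
ee_rot: [[-0.968, 0.25, -0.009], [0.25, 0.968, 0.001], [0.009, -0.002, -1.0]]
force: [-0.2, -0.9, -0.4]
finger_gap: -0.1
time: 4.03
tcp_pos: [572.4, -129.8, 24.9]
ee_rot: [[-0.968, 0.25, -0.009], [0.25, 0.968, 0.001], [0.009, -0.002, -1.0]]
force: [-0.3, 0.8, -1.6]
finger_gap: -0.3
```

```bash
python3 -m creep '{"travel": [[0,0,0.03],[0,0,0.03]], "turn": [0,0], "fingers": [1,1]}' && python3 -m creep '{"travel": [[0,0,0.02],[0,0,0.02]], "turn": [0,0], "fingers": [1,1]}'
```

```text
time: 4.2
tcp_pos: [572.3, -129.7, 24.0]
ee_rot: [[-0.968, 0.25, -0.01], [0.25, 0.968, 0.001], [0.009, -0.002, -1.0]]
force: [0.0, 0.3, -0.5]
finger_gap: -0.1
time: 4.37
tcp_pos: [572.2, -129.7, 23.4]
ee_rot: [[-0.968, 0.25, -0.01], [0.25, 0.968, 0.001], [0.009, -0.002, -1.0]]
force: [0.5, 0.7, 0.2]
finger_gap: -0.0
```

Run:
```python
from h import *
d=snap("wrist","w2.png"); s=snap("scene","s2.png"); t=status.sense(); print(t["tcp_pos"],t["force"])
for n,uv in [("cover",(200,200)),("film",(290,215)),("film",(345,225)),("bench",(60,100))]: print(n,np.round(bydepth(d,[uv]),1))
for u in (310,316,322,328,334): print(u,[np.round(bydepth(d,[(u,v)])[0],0).tolist() for v in (245,250,256)])
ex=np.array([.247,.969,0]);ey=np.array([-.969,.247,0]);O=np.array([585.1,-129.4,0])
p=np.array(t["tcp_pos"])-O; print("jig xy",p@ex,p@ey)
c=cv2.resize(s["color"][150:260,220:350,::-1],None,fx=3,fy=3,interpolation=cv2.INTER_CUBIC); w=d["color"][130:330,200:460,::-1]
w=cv2.resize(w,(429,330)); cv2.imwrite("pics/both2.png",np.hstack([c[:330,:371],w]))
```

```text
[ 572.27429289 -129.73729591   23.51569546] [-0.35293428  0.15164221  0.18759373]
cover [[ 534.1 -188.8   23. ]]
film [[ 556.4 -144.5   18.1]]
film [[ 570.5 -115.9   17. ]]
bench [[ 4.606e+02 -2.588e+02  2.000e-01]]
310 [[577.0, -138.0, 18.0], [560.0, -132.0, 60.0], [560.0, -132.0, 66.0]]
316 [[578.0, -135.0, 18.0], [561.0, -130.0, 60.0], [561.0, -129.0, 66.0]]
322 [[579.0, -132.0, 18.0], [561.0, -127.0, 61.0], [561.0, -127.0, 66.0]]
328 [[580.0, -128.0, 18.0], [562.0, -124.0, 61.0], [562.0, -124.0, 67.0]]
334 [[581.0, -125.0, 18.0], [562.0, -122.0, 62.0], [562.0, -122.0, 67.0]]
jig xy -3.4947893905117904 12.344798105471755
```

View pics/both2.png

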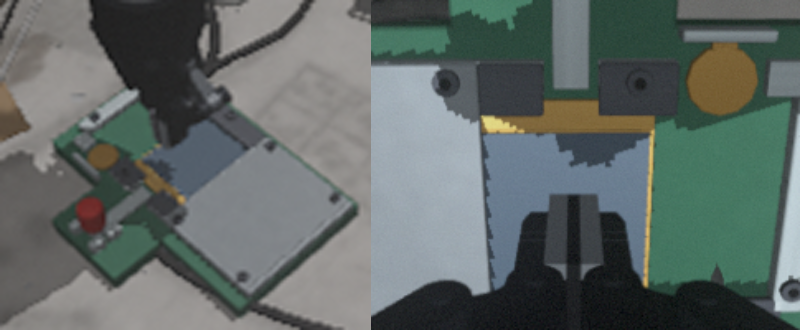

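```bash
for i in 1; do python3 -m creep '{"travel": [[0,0,0.03],[0,0,0.03]], "turn": [0,0], "fingers": [1,1]}' && python3 -m creep '{"travel": [[0,0,0.03],[0,0,0.03]], "turn": [0,0], "fingers": [1,1]}'; done | grep -v ee_
```

```text
time: 4.63
tcp_pos: [572.2, -129.7, 22.7]
force: [-0.8, 0.5, -1.0]
finger_gap: 0.2
time: 4.8
tcp_pos: [572.1, -129.7, 21.8]
force: [-0.7, -0.2, 0.4]
finger_gap: -0.1
```

```bash
(python3 -m creep '{"travel": [[0,0,0.03],[0,0,0.03]], "turn": [0,0], "fingers": [1,1]}' && python3 -m creep '{"travel": [[0,0,0.03],[0,0,0.03]], "turn": [0,0], "fingers": [1,1]}') | grep -v ee_
```

```text
time: 4.97
tcp_pos: [572.0, -129.7, 20.9]
force: [0.1, -0.5, -1.1]
finger_gap: 0.2
time: 5.13
tcp_pos: [571.9, -129.7, 20.0]
force: [0.2, -0.5, 0.5]
finger_gap: 0.0
```

```bash
python3 -c "
from bench import status;s=status.sense();print(s['tcp_pos'],s['force'],s['tau'])"
```

```text
[ 571.92782719 -129.65635439   19.99715663] [ 0.16127053 -0.49504439  0.53290326] [-2.46835109e-03 -5.79136777e+01 -1.87038195e+01 -4.86979887e-03
  1.43548823e-02  2.79052540e-05]
```

```bash
(python3 -m creep '{"travel": [[0,0,0.03],[0,0,0.03]], "turn": [0,0], "fingers": [1,1]}' && python3 -m creep '{"travel": [[0,0,0.03],[0,0,0.03]], "turn": [0,0], "fingers": [1,1]}') | grep -v ee_
python3 - <<'E'
from h import *
s=snap("scene","s3.png"); t=np.array(status.sense()["tcp_pos"])
print(proj(s,[t,t-[0,0,8],[t[0],t[1],19]]))
c=cv2.resize(s["color"][165:215,250:310,::-1],None,fx=8,fy=8,interpolation=cv2.INTER_NEAREST); cv2.imwrite("pics/s3c.png",c)
E
```

```text
time: 5.3
tcp_pos: [571.8, -129.6, 19.1]
force: [-0.1, 1.0, 0.4]
finger_gap: -0.3
time: 5.47
tcp_pos: [571.7, -129.6, 18.2]
force: [-1.4, -0.6, -0.1]
finger_gap: -0.0
[[277.86068233 204.93313097]
 [278.21670918 206.96046724]
 [277.82728861 204.74298908]]
```

View pics/s3c.png

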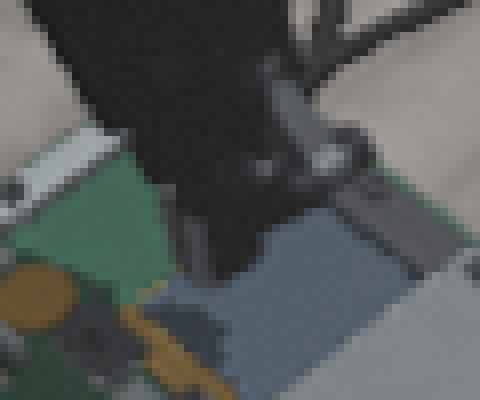

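Run:
```python
from h import *
s=load("s3.png"); t=np.array(status.sense()["tcp_pos"]); R=np.array(status.sense()["ee_rot"])
for v in range(190,206): print(v,[np.round(bydepth(s,[(u,v)])[0]).astype(int).tolist() for u in (272,275,278,281)])
for z in (18,25,35,45,60): print(z,np.round(proj(s,[t+R@[a,b,0]+[0,0,z-t[2]] for a in(11,-11) for b in (-10,10)]),1).tolist())
```

```text
190 [[562, -129, 85], [558, -141, 96], [555, -153, 107], [552, -163, 116]]
191 [[561, -129, 81], [556, -143, 95], [554, -153, 105], [552, -163, 112]]
192 [[564, -126, 73], [563, -136, 80], [555, -152, 99], [551, -163, 110]]
193 [[562, -127, 72], [562, -137, 79], [553, -153, 99], [552, -162, 105]]
194 [[562, -127, 68], [564, -134, 71], [563, -143, 77], [553, -161, 101]]
195 [[562, -126, 65], [560, -137, 73], [563, -143, 75], [571, -145, 67]]
196 [[562, -126, 60], [562, -135, 66], [562, -143, 71], [571, -144, 63]]
197 [[564, -124, 54], [561, -135, 65], [562, -142, 67], [569, -145, 62]]
198 [[584, -104, 14], [561, -134, 60], [561, -143, 65], [592, -125, 19]]
199 [[580, -107, 17], [560, -135, 57], [562, -142, 60], [591, -125, 16]]
200 [[576, -110, 19], [559, -135, 56], [584, -122, 18], [588, -128, 18]]
201 [[575, -111, 18], [578, -118, 19], [582, -123, 17], [585, -129, 18]]
202 [[572, -113, 18], [577, -118, 16], [579, -125, 18], [584, -130, 16]]
203 [[570, -114, 17], [574, -120, 17], [577, -126, 17], [579, -133, 19]]
204 [[566, -117, 20], [571, -122, 17], [574, -128, 18], [579, -133, 16]]
205 [[566, -117, 16], [569, -123, 17], [573, -129, 16], [577, -135, 16]]
18 [[277.1, 210.2], [271.4, 205.3], [284.3, 204.7], [278.6, 199.9]]
25 [[276.8, 208.4], [271.1, 203.5], [284.0, 202.9], [278.3, 198.1]]
35 [[276.3, 205.8], [270.6, 200.9], [283.6, 200.3], [277.8, 195.5]]
45 [[275.9, 203.2], [270.0, 198.2], [283.2, 197.6], [277.4, 192.8]]
60 [[275.1, 199.1], [269.2, 194.2], [282.6, 193.6], [276.7, 188.7]]
```

```bash
(python3 -m creep '{"travel": [[-0.1,0,0.3],[-0.15,0,0.6],[-0.15,0,0.9],[-0.15,0,0.9],[-0.15,0,0.9]], "turn": [0,0,0,0,0], "fingers": [1,1,1,1,1]}')
python3 - <<'E'
from h import *
s=snap("scene","s4.png");w=snap("wrist"); t=status.sense(); print(t["tcp_pos"],t["force"])
for v in range(198,212): print(v,[np.round(bydepth(s,[(u,v)])[0]).astype(int).tolist() for u in (273,276,279)])
print([np.round(bydepth(w,[(322,v)])[0]).astype(int).tolist() for v in range(244,252)])
E
```

```text
time: 5.93
tcp_pos: [574.4, -130.3, -5.3]
ee_rot: [[-0.968, 0.25, -0.012], [0.25, 0.968, 0.001], [0.012, -0.002, -1.0]]
force: [-0.4, -0.5, 0.7]
finger_gap: 0.0
[ 575.016165   -130.51247932   -4.50667784] [ 0.39418404 -0.62599728  0.45954563]
198 [[567, -123, 46], [563, -136, 59], [564, -143, 62]]
199 [[566, -124, 44], [564, -134, 53], [565, -142, 57]]
200 [[566, -123, 40], [563, -135, 51], [565, -142, 53]]
201 [[576, -113, 17], [563, -134, 47], [565, -141, 49]]
202 [[573, -115, 18], [565, -132, 40], [566, -140, 44]]
203 [[572, -116, 17], [564, -132, 36], [565, -140, 41]]
204 [[569, -118, 17], [563, -132, 33], [566, -139, 36]]
205 [[565, -120, 19], [570, -126, 18], [568, -136, 27]]
206 [[564, -121, 18], [567, -128, 19], [571, -133, 18]]
207 [[562, -123, 17], [566, -128, 16], [568, -136, 19]]
208 [[561, -123, 15], [563, -130, 16], [567, -135, 15]]
209 [[557, -126, 18], [560, -132, 17], [563, -139, 19]]
210 [[554, -128, 18], [558, -134, 18], [561, -140, 18]]
211 [[552, -130, 18], [556, -135, 17], [559, -142, 18]]
[[568, -129, 18], [568, -129, 18], [569, -129, 18], [564, -128, 30], [563, -128, 31], [564, -128, 31], [563, -128, 33], [564, -128, 33]]
```

```bash
(python3 -m creep '{"travel": [[0,0,0.15],[0,0,0.3],[0,0,0.3]], "turn": [0,0,0], "fingers": [1,1,1]}' && python3 -m creep '{"travel": [[0,0,0.03],[0,0,0.03]], "turn": [0,0], "fingers": [1,1]}') | grep -v ee_
```

```text
time: 6.28
tcp_pos: [575.1, -130.5, -12.2]
force: [0.9, -0.4, 0.2]
finger_gap: 0.1
time: 6.45
tcp_pos: [575.3, -130.6, -12.4]
force: [-0.7, 0.2, 6.4]
finger_gap: 0.1
```

```bash
(python3 -m creep '{"travel": [[0,0,0.04],[0,0,0.04]], "turn": [0,0], "fingers": [1,1]}') | grep -v ee_
```

```text
time: 6.62
tcp_pos: [575.7, -130.6, -12.4]
force: [-2.5, 0.7, 8.9]
finger_gap: 0.2
```

```bash
(python3 -m creep '{"travel": [[0,0,0.06],[0,0,0.06],[0,0,0.06]], "turn": [0,0,0], "fingers": [1,1,1]}') | grep -v ee_
```

```text
time: 6.87
tcp_pos: [576.3, -130.8, -12.5]
force: [-2.5, 1.0, 12.4]
finger_gap: 0.3
```

Force is about linear (~8 N/mm). Start the drag with a touch more pressure.

```bash
(python3 -m creep '{"travel": [[0,0.05,0.075],[0,0.12,0.075],[0,0.2,0.075],[0,0.28,0.075],[0,0.36,0.075]], "turn": [0,0,0,0,0], "fingers": [1,1,1,1,1]}') | grep -v ee_
```

```text
time: 7.28
tcp_pos: [579.4, -122.9, -12.5]
force: [-4.9, -3.5, 17.4]
finger_gap: -0.2
```

```bash
(python3 -m creep '{"travel": [[0.05,0.15,0.07],[0.05,0.23,0.07],[0.05,0.31,0.07],[0.05,0.39,0.07],[0.05,0.47,0.07]], "turn": [0,0,0,0,0], "fingers": [1,1,1,1,1]}') | grep -v ee_
python3 - <<'E'
from h import *
ex=np.array([.247,.969,0]);ey=np.array([-.969,.247,0]);O=np.array([585.1,-129.4,0])
d=snap("wrist","w5.png"); t=status.sense(); p=np.array(t["tcp_pos"])-O; print("tcp jig",p@ex,p@ey,t["force"])
g=d["color"].astype(float)
# lead edge: brass -> green along jig x lines at z=19
for y in (22,26,30):
    xs=np.arange(15,68,0.5); uv=proj(d,[O+x*ex+y*ey+[0,0,19] for x in xs]).astype(np.float32)
    v=cv2.remap(d["color"],uv[:,0].reshape(1,-1),uv[:,1].reshape(1,-1),cv2.INTER_LINEAR)[0].astype(float); r=v[:,0]-v[:,1]
    i=np.gradient(cv2.blur(r.reshape(-1,1),(1,3)).ravel()).argmin(); print(y,xs[i],np.round(r[::6]).tolist())
E
```

```text
time: 7.7
tcp_pos: [582.1, -112.6, -12.5]
force: [-3.4, -5.8, 15.4]
finger_gap: -0.1
tcp jig 15.927294985732724 7.081885616871835 [-1.50168906 -4.13809438 16.23527433]
22 43.0 [-9.0, -11.0, -13.0, -10.0, -9.0, -10.0, -11.0, -10.0, -14.0, 24.0, -32.0, -31.0, -30.0, -30.0, -32.0, -30.0, -28.0, -30.0]
26 43.0 [23.0, 28.0, 27.0, 27.0, 27.0, 27.0, 28.0, 28.0, 29.0, 27.0, -30.0, -32.0, -31.0, -31.0, -29.0, -31.0, -31.0, -31.0]
30 43.0 [28.0, 29.0, 27.0, 28.0, 28.0, 26.0, 26.0, 27.0, 27.0, 26.0, -30.0, -32.0, -30.0, -31.0, -29.0, -31.0, -30.0, -31.0]
```

```bash
(python3 -m creep '{"travel": [[0.02,0.15,0.085],[0.02,0.23,0.085],[0.02,0.31,0.085],[0.02,0.39,0.085],[0.02,0.45,0.085]], "turn": [0,0,0,0,0], "fingers": [1,1,1,1,1]}') | grep -v ee_
```

```text
time: 8.17
tcp_pos: [584.8, -102.4, -12.5]
force: [-6.9, -5.6, 21.3]
finger_gap: 0.1
```

```bash
(python3 -m creep '{"travel": [[0.06,0.2,0.07],[0.06,0.28,0.07],[0.06,0.36,0.07],[0.06,0.42,0.07],[0.06,0.48,0.07]], "turn": [0,0,0,0,0], "fingers": [1,1,1,1,1]}') | grep -v ee_
cat > lead.py <<'E'
from h import *
ex=np.array([.247,.969,0]);ey=np.array([-.969,.247,0]);O=np.array([585.1,-129.4,0])
d=snap("wrist","w_last.png"); t=status.sense(); p=np.array(t["tcp_pos"])-O; print("tcp jig",np.round([p@ex,p@ey,p[2]],1),np.round(t["force"],1))
for y in (0,5,22,26,30):
    xs=np.arange(15,72,0.5); uv=proj(d,[O+x*ex+y*ey+[0,0,19] for x in xs]).astype(np.float32)
    v=cv2.remap(d["color"],uv[:,0].reshape(1,-1),uv[:,1].reshape(1,-1),cv2.INTER_LINEAR)[0].astype(float); r=v[:,0]-v[:,1]
    i=np.gradient(cv2.blur(r.reshape(-1,1),(1,3)).ravel()).argmin(); print(y,xs[i],np.round(r[-48::4]).tolist())
E
python3 lead.py
```

```text
time: 8.58
tcp_pos: [587.6, -91.5, -12.5]
force: [-2.7, -6.5, 14.1]
finger_gap: 0.1
tcp jig [ 37.6   6.9 -12.5] [-1.6 -3.  14.1]
0 65.0 [-5.0, -3.0, -2.0, -16.0, -20.0, -19.0, -19.0, -20.0, 34.0, -52.0, -53.0, -38.0]
5 65.0 [-2.0, -1.0, -4.0, -18.0, -19.0, -19.0, -20.0, -20.0, 36.0, -52.0, -52.0, -38.0]
22 65.0 [-8.0, -11.0, -11.0, -10.0, -11.0, -10.0, -11.0, -9.0, 25.0, -29.0, -30.0, -21.0]
26 65.0 [25.0, 27.0, 27.0, 27.0, 27.0, 27.0, 27.0, 26.0, 25.0, -30.0, -33.0, -19.0]
30 65.0 [27.0, 27.0, 28.0, 25.0, 27.0, 26.0, 26.0, 26.0, 25.0, -32.0, -29.0, -22.0]
```

```bash
(python3 -m creep '{"travel": [[0.04,0.08,0.075],[0.04,0.15,0.075],[0.04,0.21,0.075],[0.04,0.26,0.075],[0.04,0.3,0.075]], "turn": [0,0,0,0,0], "fingers": [1,1,1,1,1]}') | grep -v ee_; python3 lead.py
```

```text
time: 9.05
tcp_pos: [589.3, -85.6, -12.5]
force: [-4.9, -12.8, 16.2]
finger_gap: -0.3
tcp jig [ 43.5   6.7 -12.5] [-5.7 -9.6 17.3]
0 70.5 [-4.0, -4.0, -3.0, 2.0, -2.0, -3.0, -12.0, -18.0, -20.0, -20.0, -18.0, 35.0]
5 70.5 [-5.0, -6.0, -1.0, -5.0, 1.0, -4.0, -19.0, -18.0, -19.0, -21.0, -21.0, 35.0]
22 70.5 [-10.0, -10.0, -10.0, -10.0, -12.0, -10.0, -10.0, -11.0, -7.0, -9.0, -8.0, 23.0]
26 70.5 [23.0, 25.0, 27.0, 29.0, 27.0, 27.0, 28.0, 25.0, 28.0, 26.0, 27.0, 24.0]
30 70.5 [27.0, 27.0, 28.0, 27.0, 26.0, 26.0, 27.0, 26.0, 26.0, 27.0, 27.0, 24.0]
```

```bash
(python3 -m creep '{"travel": [[0,0.08,-0.3],[0,0,-1],[0,0,-2],[0,0,-2.4],[0,0,-2.4]], "turn": [0,0,0,0,0], "fingers": [1,1,1,1,1]}') | grep -v ee_; python3 lead.py
python3 - <<'E'
from h import *
ex=np.array([.247,.969,0]);ey=np.array([-.969,.247,0]);O=np.array([585.1,-129.4,0])
for d in (load("w_last.png"),load("top0.png"),load("s4.png")):
    h=d["color"].astype(int); m=((h[...,0]>90)&(h[...,1]<0.45*h[...,0])&(h[...,2]<0.45*h[...,0])).astype(np.uint8)
    n,l,st,ce=cv2.connectedComponentsWithStats(m)
    for i in range(1,n):
        if st[i,4]>15:
            p=onplane(d,[ce[i]],46)[0]-O; print(ce[i],st[i],np.round([p@ex,p@ey],1))
E
```

```text
time: 9.52
tcp_pos: [591.3, -85.3, 50.1]
force: [1.3, -0.0, -0.1]
finger_gap: 0.1
tcp jig [44.2  5.9 48.6] [-0.7 -0.2  0.8]
0 70.5 [-19.0, -19.0, -18.0, -19.0, -19.0, -18.0, -18.0, -16.0, -18.0, -18.0, -18.0, 18.0]
5 70.5 [-17.0, -16.0, -16.0, -18.0, -19.0, -18.0, -18.0, -18.0, -18.0, -17.0, -17.0, 23.0]
22 70.5 [-10.0, -10.0, -9.0, -9.0, -9.0, -10.0, -10.0, -9.0, -15.0, -16.0, -17.0, 27.0]
26 70.5 [20.0, 20.0, 21.0, 20.0, 22.0, 21.0, 20.0, 21.0, 21.0, 23.0, 21.0, 19.0]
30 70.5 [23.0, 23.0, 22.0, 21.0, 22.0, 21.0, 22.0, 23.0, 23.0, 23.0, 24.0, 18.0]
[223.43393009  72.65984655] [ 205   53   38   41 1173] [-4.6 92.7]
[282.70588235 240.41176471] [279 237   8   8  51] [-4.4 92.1]
[42.98181818 70.36363636] [37 67 12  9 55] [882.6 184.2]
[249.27906977 219.23255814] [246 216   8   7  43] [-5.2 93. ]
```

```bash
(python3 -m creep '{"travel": [[1.6,-0.6,0],[3.2,-1.3,0],[4.8,-1.97,0],[4.8,-1.97,0],[4.8,-1.97,0]], "turn": [0,0,0,0,0], "fingers": [1,1,1,1,1]}') | grep -v ee_; python3 lead.py | head -1
```

```text
time: 9.98
tcp_pos: [457.8, -102.6, 47.0]
force: [0.6, -0.1, 0.2]
finger_gap: -0.1
tcp jig [ -5.1 127.   47.6] [ 0.5 -0.7  0.3]
```

```bash
(python3 -m creep '{"travel": [[0,0,0.6],[0,0,1.2],[0,0,1.74],[0,0,1.74],[0,0,1.74]], "turn": [0,0,0,0,0], "fingers": [1,1,1,1,1]}') | grep -v ee_; python3 lead.py | head -1;  python3 - <<'E'
from h import *
w=cv2.imread("pics/w_last.png"); cv2.imwrite("pics/w6.png",w)
E
```

```text
time: 10.45
tcp_pos: [461.6, -103.2, 3.3]
force: [-0.5, -0.7, 0.7]
finger_gap: -0.1
tcp jig [ -5.1 125.8   3.9] [ 0.5  0.2 -0.7]
```

View pics/w6.png

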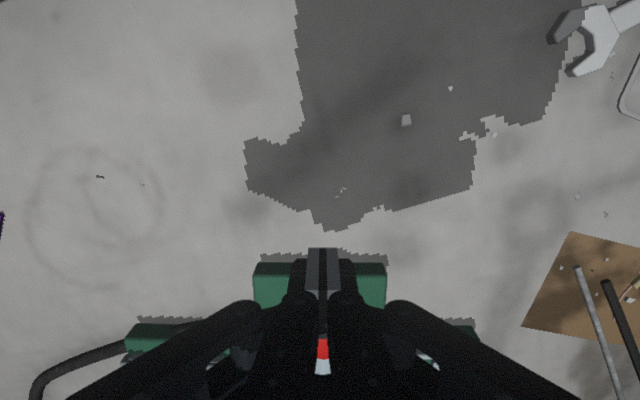

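```bash
(python3 -m creep '{"travel": [[-0.15,0,0],[-0.3,0,0],[-0.42,0,0],[-0.42,0,0]], "turn": [0,0,0,0], "fingers": [1,1,1,1]}';python3 -m creep '{"travel": [[-0.1,0,0],[-0.2,0,0],[-0.28,0,0],[-0.28,0,0]], "turn": [0,0,0,0], "fingers": [1,1,1,1]}') | grep -v ee_; python3 lead.py | head -1
```

```text
time: 10.83
tcp_pos: [473.7, -106.3, 4.6]
force: [0.0, -0.8, -1.0]
finger_gap: -0.0
time: 11.17
tcp_pos: [480.7, -108.1, 4.6]
force: [-1.6, -0.8, 0.1]
finger_gap: 0.2
tcp jig [ -5.1 106.4   4.6] [-0.3 -0.6  0.5]
```

```bash
(python3 -m creep '{"travel": [[-0.08,0,0],[-0.16,0,0],[-0.16,0,0]], "turn": [0,0,0], "fingers": [1,1,1]}';python3 -m creep '{"travel": [[-0.06,0,0],[-0.1,0,0],[-0.1,0,0]], "turn": [0,0,0], "fingers": [1,1,1]}') | grep -v ee_; python3 lead.py | head -1
```

```text
time: 11.47
tcp_pos: [484.9, -109.2, 4.6]
force: [-0.4, 0.8, 1.3]
finger_gap: 0.2
time: 11.72
tcp_pos: [487.5, -109.8, 4.6]
force: [-1.3, 0.4, 0.1]
finger_gap: -0.2
tcp jig [-5.1 99.3  4.6] [-1.6  0.9 -1.2]
```

```bash
cat > knob.py <<'E'
from h import *
ex=np.array([.247,.969,0]);ey=np.array([-.969,.247,0]);O=np.array([585.1,-129.4,0])
for n in ("top","scene"):
    d=snap(n,n+"_k.png")
    h=d["color"].astype(int); m=((h[...,0]>80)&(h[...,1]<0.45*h[...,0])&(h[...,2]<0.45*h[...,0])).astype(np.uint8)
    k,l,st,ce=cv2.connectedComponentsWithStats(m)
    for i in range(1,k):
        p=onplane(d,[ce[i]],46)[0]-O
        if st[i,4]>4 and abs(p@ex)<60: print(n,ce[i],st[i],np.round([p@ex,p@ey],1))
E
python3 knob.py
python3 - <<'E'
from h import *
a=cv2.imread("pics/top_k.png")[190:265,250:330]; b=cv2.imread("pics/scene_k.png")[170:250,225:310]
cv2.imwrite("pics/k1.png",np.hstack([cv2.resize(x,(400,380),interpolation=cv2.INTER_CUBIC) for x in (a,b)]))
E
```

```text
(no output)
```

View pics/k1.png

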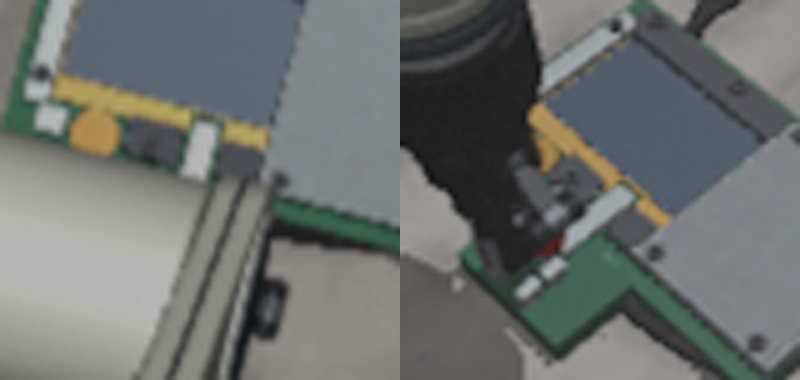

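```bash
(python3 -m creep '{"travel": [[-0.06,0,0],[-0.1,0,0],[-0.1,0,0]], "turn": [0,0,0], "fingers": [1,1,1]}';python3 -m creep '{"travel": [[-0.06,0,0],[-0.1,0,0],[-0.1,0,0]], "turn": [0,0,0], "fingers": [1,1,1]}') | grep -v ee_; python3 lead.py | head -1
```

```text
time: 12.12
tcp_pos: [487.6, -109.8, 4.3]
force: [-5.7, 1.6, 2.9]
finger_gap: 0.0
time: 12.37
tcp_pos: [487.4, -109.8, 3.8]
force: [-8.2, 2.5, 3.6]
finger_gap: 0.0
tcp jig [-5.1 99.5  3.8] [-8.5  1.8  3.1]
```

```bash
(python3 -m creep '{"travel": [[-0.16,0,0],[-0.16,0,0],[-0.16,0,0]], "turn": [0,0,0], "fingers": [1,1,1]}'; python3 -m creep '{"travel": [[0.3,0,0],[0.9,0,0],[1,0,-1],[1,0,-3],[1,0,-4]], "turn": [0,0,0,0,0], "fingers": [1,1,1,1,1]}'; python3 -m creep '{"travel": [[0,-1,0],[-0.5,-2,0],[-1,-3,0],[-1,-3,0],[-1,-3,0]], "turn": [0,0,0,0,0], "fingers": [1,1,1,1,1]}') | grep -v ee_; python3 lead.py; python3 knob.py
python3 - <<'E'
from h import *
w=cv2.imread("pics/w_last.png"); a=cv2.imread("pics/top_k.png")[155:260,235:365]; b=cv2.imread("pics/scene_k.png")[160:260,225:350]
cv2.imwrite("pics/k2.png",np.vstack([np.hstack([cv2.resize(x,(400,310),interpolation=cv2.INTER_CUBIC) for x in (a,b)]),cv2.resize(w,(464,290)) if 0 else np.hstack([cv2.resize(w,(464,290)),np.zeros((290,336,3),np.uint8)])]))
E
```

```text
time: 12.67
tcp_pos: [487.1, -109.7, 3.0]
force: [-10.2, 2.1, 5.5]
finger_gap: -0.2
time: 13.08
tcp_pos: [464.1, -103.1, 104.6]
force: [1.7, -0.2, 0.1]
finger_gap: 0.2
time: 13.5
tcp_pos: [470.5, -183.2, 105.3]
force: [0.2, -0.6, -0.1]
finger_gap: -0.1
tcp jig [-79.7  98.7 105. ] [-0.6  0.8 -0.7]
0 70.0 [-14.0, -14.0, -14.0, -15.0, -14.0, -13.0, -14.0, -13.0, -14.0, -14.0, 8.0, 4.0]
5 70.0 [-13.0, -14.0, -13.0, -13.0, -13.0, -13.0, -13.0, -16.0, -15.0, -14.0, 10.0, 3.0]
22 70.0 [-14.0, -16.0, -13.0, -15.0, -14.0, -13.0, -16.0, -15.0, -14.0, -16.0, 7.0, 5.0]
26 70.0 [21.0, 22.0, 26.0, 22.0, 24.0, 25.0, 26.0, 24.0, 28.0, 29.0, 30.0, 8.0]
30 70.0 [37.0, 38.0, 36.0, 35.0, 35.0, 38.0, 36.0, 36.0, 35.0, 36.0, 36.0, 14.0]
scene [253.44736842 216.05263158] [251 212   6   8  38] [-5.2 81.4]
```

View pics/k2.png

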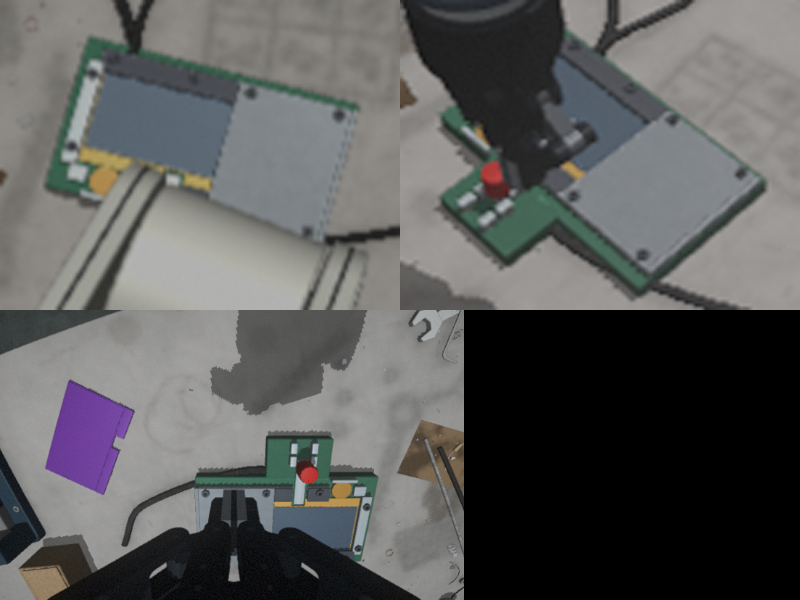

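Run:
```python
from h import *
ex=np.array([.247,.969,0]);ey=np.array([-.969,.247,0]);O=np.array([585.1,-129.4,0])
for d in (load("w0.png"),load("w1.png"),load("w_last.png")):
    h=d["color"].astype(int); m=((h[...,0]>90)&(h[...,1]<0.45*h[...,0])&(h[...,2]<0.45*h[...,0])).astype(np.uint8)
    n,l,st,ce=cv2.connectedComponentsWithStats(m); i=1+st[1:,4].argmax()
    p=onplane(d,[ce[i]],50)[0]-O; print(ce[i],st[i],"knob",np.round([p@ex,p@ey],1))
    ys,xs=np.nonzero(l==i); q=np.array([p for p in (bydepth(d,np.c_[xs,ys])-O) if abs(p[2]-50)<2.5]); print(len(q),np.round([q@ex@np.ones(len(q))/len(q),(q@ey).mean(),(q@ey).min(),(q@ey).max()],1))
```

```text
[327.12772586  65.8317757 ] [318  56  20  21 321] knob [-4.5 93. ]
311 [ -4.5  92.9  84.3 101.4]
[320.18845501  92.98471986] [ 301   73   39   41 1178] knob [-4.1 92.9]
1166 [ -4.1  92.8  83.5 102. ]
[426.09977827 227.31263858] [414 216  25  24 451] knob [-5.  80.4]
440 [-4.7 80.  70.1 88.6]
```

```bash
(python3 -m creep '{"travel": [[0,0,-1.5],[-1,1,-3],[-2,2,-3.8],[-3.2,2.9,-3.8],[-4.1,2.9,-3.8]], "turn": [0,0,0,0,0], "fingers": [1,1,1,1,1]}'; python3 -m creep '{"travel": [[0,0,0],[0,0,0],[0,0,0]], "turn": [0,0,0], "fingers": [1,1,1]}' )| grep -v ee_; python3 lead.py
python3 - <<'E'
from h import *
ex=np.array([.247,.969,0]);ey=np.array([-.969,.247,0]);O=np.array([585.1,-129.4,0])
for d in (load("w0.png"),load("w_last.png")):
    h=d["color"].astype(int); m=((h[...,0]>90)&(h[...,1]<0.45*h[...,0])&(h[...,2]<0.45*h[...,0])).astype(np.uint8)
    n,l,st,ce=cv2.connectedComponentsWithStats(m); i=1+st[1:,4].argmax()
    p=onplane(d,[ce[i]],50)[0]-O; print(ce[i],st[i],"knob",np.round([p@ex,p@ey],1))
w=load("w_last.png")["color"][45:220,200:425,::-1]; cv2.imwrite("pics/fin.png",cv2.resize(w,None,fx=3.4,fy=3.4,interpolation=cv2.INTER_CUBIC))
E
```

```text
time: 14.07
tcp_pos: [591.7, -132.3, 200.9]
force: [0.3, 0.4, 0.1]
finger_gap: -0.4
time: 14.32
tcp_pos: [590.4, -131.3, 200.1]
force: [0.4, -1.4, -0.2]
finger_gap: -0.0
tcp jig [ -1.   -5.3 200.1] [-0.2 -0.1  0.6]
0 70.5 [-15.0, -13.0, -15.0, -15.0, -15.0, -15.0, -15.0, -15.0, -15.0, -14.0, -7.0, 16.0]
5 70.5 [-16.0, -16.0, -15.0, -14.0, -14.0, -14.0, -15.0, -14.0, -15.0, -16.0, -5.0, 9.0]
22 70.5 [-14.0, -15.0, -14.0, -16.0, -14.0, -14.0, -14.0, -16.0, -14.0, -16.0, -4.0, 9.0]
26 70.0 [19.0, 20.0, 20.0, 23.0, 21.0, 24.0, 21.0, 24.0, 23.0, 23.0, 24.0, 11.0]
30 70.5 [20.0, 20.0, 21.0, 22.0, 21.0, 23.0, 21.0, 23.0, 22.0, 22.0, 23.0, 15.0]
[327.12772586  65.8317757 ] [318  56  20  21 321] knob [-4.5 93. ]
[319.5704918  82.       ] [310  72  20  20 305] knob [-4.4 79.4]
```

View pics/fin.png

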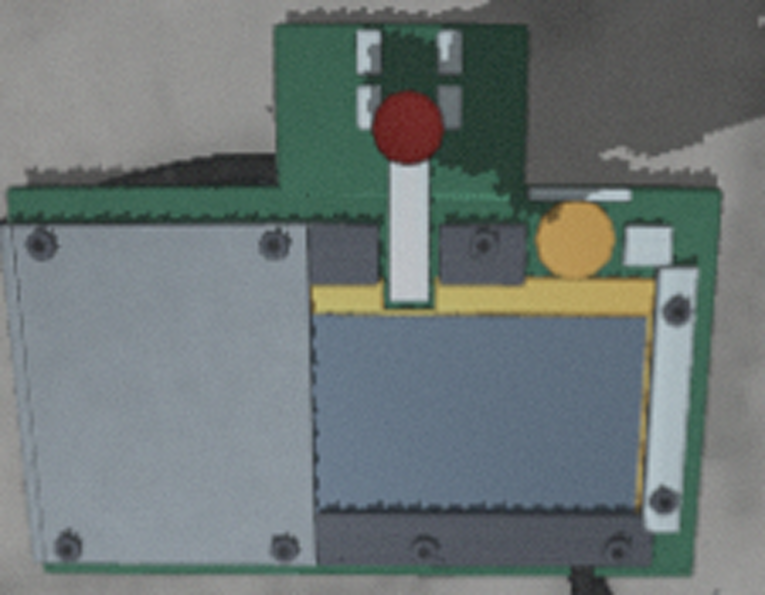

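```bash
python3 -c "
from bench import bot; print(bot.hand_in())"
```

```text
the job is handed in; nothing more can be done
None
```

The plate is fully home and latched, and the job is handed in, finished at about 14.4 s of the 48 s allowed.

**Plate:** I pressed on the film with the shut fingertips, up to about 21 N, against the 30 N limit. I slid it about 46 mm past the plunger until the feed force rose on meeting the stop. The last wrist picture puts its leading edge at jig x of about 70 to 70.5 mm, the same line as the stop face and square across. It stayed there after release.

**Latch:** I pushed the knob in until it met a hard stop at about 10 N. Compared from nearly the same wrist viewpoint, the knob moved 13.6 mm (nominal 14 mm). The picture shows the tongue in the notch, close to its bottom.

**Disagreements:**
- **Fingertip position:** the fingertips were about 31 to 35 mm behind the reported TCP, where the description says 8 mm ahead. Both cameras' depth showed this and the contact force confirmed it, so I worked from contact instead of the stated offset.
- **Knob travel:** two earlier readings gave only about 12 to 13 mm. One of them had the knob partly hidden and the other was from a different viewpoint.

The robot was clear of everything at the end. No move touched the loose things, though I made no separate final check of them.

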